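# Rock a stuck mixer battery out of its charging cradle

## Task

The hand mixer's battery block is stuck in its charging cradle between two stiff orange grip pads. Grip it by its blue head and rock it side to side, well over towards each pad in turn, until both pads have been pushed back and it is free; then lift it straight up and finish while still holding it, still and upright over the cradle, with its foot just clear (about 3 cm) above the cradle's two towers so that I can wipe the contacts. Leave the other things on the worktop alone.

Things in the scene. Friction and masses are not known exactly. Their poses are not given: they have to be found in the camera images.
- battery: Battery block of a cordless mixer, 130 mm tall, 0.2 to 0.45 kg, upright. Origin: middle of its underside, z up. From below: round foot, black body 44 (x) x 52 (y) mm to z = 50 whose top edges at y = +-26 are shoulders; black neck 44 x 44 to z = 82; blue head 36 (x) x 40 (y) to z = 130, free all round: grip it there, across x or y. Axes as the cradle's within 2 degrees.
- foot (a point): On the battery, centre of its round foot (a bar along x of 10 mm radius), 10 mm above the battery's origin. The battery rocks about the x axis through this point, towards its +y and -y only. The middle of the blue head is 96 mm above this point.
- cradle: Grey charging cradle, fixed, base 100 (x) x 132 (y) x 8 mm, origin at the middle of its underside, z up; heading varies. The battery's foot stands in a slot along x; end guides at x = +-24 to 30 mm rise to 43 mm with 1.5 mm clearance to the battery. Grey towers at y = +-44 to 62 mm rise to 79 mm (its highest part), each with an orange pad pointing inwards.
- seat (a point): Middle of the cradle's slot floor, 8 mm above the worktop: the battery's origin is here when it sits in the cradle. Axes as the cradle's.
- pad_left (a joint): How far the orange pad on the cradle's +y side has been pushed back outwards, m: 0 = fully in, 0.011 = end stop; starts at 0 to 0.0015. No spring: it slides along the cradle's y against about 4 N of friction and stays where it is left. Tilting the battery towards +y about its foot pushes it back about 1 mm per degree. It stops the battery rising until beyond about 4 mm; 6 mm is comfortable.
- pad_right (a joint): The same for the orange pad on the cradle's -y side: tilting the battery towards -y pushes it back; the value grows outwards (towards -y).
- pad_left_face (a point): Middle of the inner face of the +y pad, 69 mm above the worktop, 22.5 mm + joint value from the cradle's middle. The pad is 32 mm wide (x), 12 mm thick (z = 63 to 75 mm over the worktop). It stands against the battery's neck, over its shoulder with 5 mm of play below.
- pad_right_face (a point): The same point on the -y pad.
- candle: Bystander: red pillar candle, 56 mm wide, 114 mm tall, loose; origin at the middle of its underside. Leave alone.
- mug: Bystander: blue and white mug, 78 mm wide, 112 mm with handle, 92 mm tall, loose; origin at the middle of its underside. Leave alone.
- spice: Bystander: red-capped spice jar, 47 mm wide, 97 mm tall, loose; origin at the middle of its underside. Leave alone.
- bottle: Bystander: gold-capped dark bottle, 58 mm wide, 207 mm tall, loose; origin at the middle of its underside. Leave alone.
- mill: Bystander: dark wooden pepper mill, 58 mm wide, 170 mm tall, loose; origin at the middle of its underside. Leave alone.

How it is judged (in metres and radians):
On the way, in this order (a step that is already met when the one before it is completed fails the run):
1. the held battery, still in its seat, is rocked over to one side so that the pad there is pushed back more than 3 mm (contact force between the fingers and battery above 1 N and angle between battery's own z axis and vertical above 0.045 rad and z of battery in the frame of seat below 0.02 m and value of joint any of pad_left, pad_right above 0.003 m), for 0.05 s.
2. still in its seat, it is rocked over to the other side so that both pads are pushed back more than 3 mm (contact force between the fingers and battery above 1 N and angle between battery's own z axis and vertical above 0.045 rad and z of battery in the frame of seat below 0.02 m and value of joint each of pad_left, pad_right above 0.003 m), for 0.05 s.
At the end, for the whole second after the job is handed in: The gripper holds the battery still and upright (within about 10 degrees) over the cradle (within 20 mm sideways of its seat), its underside 76 to 131 mm above the seat (5 to 60 mm above the towers' tops), nothing but the gripper carrying it; both pads remain pushed back more than 3 mm (contact force between the fingers and battery above 1 N and z of battery in the frame of seat between 0.076 and 0.131 m and horizontal distance between battery and seat below 0.02 m and angle between battery's own z axis and vertical below 0.17 rad and contact force between battery and cradle below 0.1 N and linear speed of battery below 0.03 m/s and value of joint each of pad_left, pad_right above 0.003 m); the arm keeps its last pose, push and grip.
It fails at once if the red pillar candle is moved by more than 3 cm (distance of candle from where it was at the start of the episode above 0.03 m).
It fails at once if the blue and white mug is moved by more than 3 cm (distance of mug from where it was at the start of the episode above 0.03 m).
It fails at once if the red-capped spice jar is moved by more than 3 cm (distance of spice from where it was at the start of the episode above 0.03 m).
It fails at once if the gold-capped dark bottle is moved by more than 3 cm (distance of bottle from where it was at the start of the episode above 0.03 m).
It fails at once if the dark wooden pepper mill is moved by more than 3 cm (distance of mill from where it was at the start of the episode above 0.03 m).
It also fails if it takes over 38 s, if anything falls off the work surface, if the arm or the gripper's body presses on something with over 40 N, if the wrist force passes 120 N, or if a joint passes its speed limit or range.

## Robot

A 6-joint arm with a two-finger parallel gripper is mounted at the origin on a cart in front of the work surface, level with it; the furniture and walls round the work are solid. World frame = base frame: x ahead of the robot, y to its left, z up, the work surface at z = 0. Lengths are in mm, angles in degrees, forces in N, time in s.
With the tool pointing down it reaches from about 250 to 775 mm from the base axis. Payload 8.9 kg.
Tool frame: the origin (TCP) lies at the very end of the fingers, on their centre line; the grasp point (between the pads) lies 19 mm behind it; z points along the fingers, y is the line along which they close (so a half turn about z gives the same grasp; the last joint's range is limited). The gripper opens to 85 mm and grips with 20 to 120 N. Pads are 22 mm wide; open, the fingers measure 114 mm over their backs; the gripper's body (76 mm by 85 mm) begins 54 mm behind the grasp point. The pads swing forward as they close: fully open they stand 13 mm farther back than shut.
Start: joints at [58.883, 16.656, -8.789, 64.555, 0, 82.019], TCP at [206.275, 482.778, 231.305] pointing down, gripper open.
Joint ranges: [-144.48, 144.48], [-52.06, 99.96], [-74.48, 78.29], [-112.23, 115.85], [-86.99, 84.42], [-180, 180]. Speed limits (degrees/s): [127.2, 127.2, 159.86, 180, 180, 180].

## Interface

Orientations are given as a 3x3 rotation matrix whose columns are the frame's x, y, z axes.
In Python, from cell import * gives the robot as it stands.
- The arm moves only by the shell command python3 -m jog 'ROWS'. ROWS is JSON, a list of rows, each an object of numbers: "claw": the opening, from 0 (shut) to 1 (fully open); "tx", "ty", "tz": the shift along the tool's x, y, z in units of 40 mm (1.0 is 40 mm); "roll": the turn about the tool's z in rad. In form: [{"claw": .., "tx": .., "ty": .., "tz": .., "roll": ..}, ...]. A call has 1 to 10 rows; each row shifts and turns the commanded pose from where the row before left it, along the tool's axes as they then stand; what a row does not reach is not made up. A row lasts 1/12 s, in which the tool goes at most 41.7 mm and 7.16 degrees, less where a joint would pass 70% of its speed; a pose out of reach is approached as far as the arm can. A call is refused whole if a number of a shift passes 1 or a number of a turn 0.125, either way. A call with a gripper value outside its range is refused whole. The fingers move at their own pace and stop on an object; the grip force is fixed at half the most. Time passes only in rows, so rows that do not move let the fingers close. It gives the time, the measured TCP pose, the force, the opening and the grip force at its end, in the units of the state.
- state(): the state, without advancing time (a new reading comes with each control period).
- camera(name): name is "scene" or "side" or "wrist"; returns a dict with "img" (480x640x3 uint8, blue, green, red), "vertical_fov" (degrees; the focal length in pixels is half the picture's height over the tangent of half this angle, whatever the lens; pixels are square), "cx", "cy" (the principal point, pixels), "R" (3x3) and "t" (3): a world point X has camera coordinates R X + t; the wrist camera has in their place "mount" (4x4, takes a point from camera to tool coordinates, whose origin is the TCP and whose axes are the flange's). Camera axes: x right, y down, z forward; pixel columns grow to the right and rows downward; lengths in mm; the calibration is good to about 2 mm. A picture is of the moment at which its call begins: read the wrist's pose just before it. There is no depth.
- job_done(): hands the job in; it is judged then, once.
The state is a dict: "time_s": time; "joint_pos": joint angles; "qvel": joint speeds; "effort": joint torques, N m; "eef_pos": TCP position; "tcp_rot": TCP orientation; "contact_force": force on the tool from outside, world axes, zero at the start; "torque": the same for the moment, N m; "opening": finger opening in mm; "finger_force": force on a finger pad.
Only numpy, scipy, OpenCV 4.12 (cv2) and the standard library are available. Lean on these libraries where they do the work, as an engineer would, in place of code of your own. Each camera call takes 0.05 s, during which the arm holds its last target. There are 200 camera calls.

## Working session

There is one attempt and no reset: what is moved stays moved. The work goes in short steps, Python scripts to look and compute and a shell command to move; the robot and the scene stay as the last step left them, time stands still between calls to the robot, and variables do not carry over. Pictures are saved under pics/ and viewed, at most 10 in all, crops included, and the job is handed in when it is done.

```bash
ls; mkdir -p pics
cat > h.py <<'E'
from cell import *
import numpy as np, cv2
def cam(name):
    s=state(); c=camera(name); f=240/np.tan(np.radians(c["vertical_fov"])/2)
    if "mount" in c:
        M=np.array(c["mount"]); T=np.eye(4); T[:3,:3]=s["tcp_rot"]; T[:3,3]=s["eef_pos"]; W=T@M
        R=W[:3,:3].T; t=-R@W[:3,3]
    else: R=np.array(c["R"]); t=np.array(c["t"])
    return dict(img=c["img"],f=f,cx=c["cx"],cy=c["cy"],R=R,t=t)
def ray(c,u,v):
    d=c["R"].T@np.array([(u-c["cx"])/c["f"],(v-c["cy"])/c["f"],1]); return -c["R"].T@c["t"],d/np.linalg.norm(d)
def plane(c,u,v,z):
    o,d=ray(c,u,v); return o+d*(z-o[2])/d[2]
def tri(c1,p1,c2,p2):
    o,d=ray(c1,*p1);q,e=ray(c2,*p2)
    s=np.linalg.lstsq(np.c_[d,-e],q-o,rcond=None)[0]; a=o+d*s[0];b=q+e*s[1]
    return (a+b)/2,np.linalg.norm(a-b)
def proj(c,X):
    p=c["R"]@np.array(X)+c["t"]; return c["f"]*p[:2]/p[2]+[c["cx"],c["cy"]]
E
python3 - <<'E'
from h import *
import pickle
s=state(); print({k:np.round(v,3).tolist() for k,v in s.items()})
C={n:cam(n) for n in("scene","side","wrist")}
pickle.dump(C,open("c0.pkl","wb"))
for n in C: print(n,C[n]["f"],np.round(-C[n]["R"].T@C[n]["t"]),np.round(C[n]["R"][2],2)); cv2.imwrite(f"pics/{n}0.png",C[n]["img"])
E
```

```text
pics
{'time_s': 0.0, 'joint_pos': [58.882, 16.689, -8.83, 64.555, -0.001, 82.02], 'qvel': [0.063, -0.092, -0.017, 0.076, -0.022, -0.078], 'effort': [0.001, -53.714, 33.137, 0.016, -0.0, -0.0], 'eef_pos': [206.064, 482.402, 230.739], 'tcp_rot': [[-0.92, 0.393, -0.001], [0.393, 0.92, -0.001], [0.0, -0.001, -1.0]], 'contact_force': [-0.796, 0.771, 0.428], 'torque': [0.018, 0.068, 0.023], 'finger_force': 0.0, 'opening': 85.37}
scene 595.0803362641117 [-428. -948.  870.] [ 0.63  0.59 -0.51]
side 454.8189464952394 [ 120. -923.  815.] [ 0.35  0.73 -0.59]
wrist 413.95674216726985 [128. 516. 373.] [ 0.3  -0.13 -0.95]
```

View pics/scene0.png

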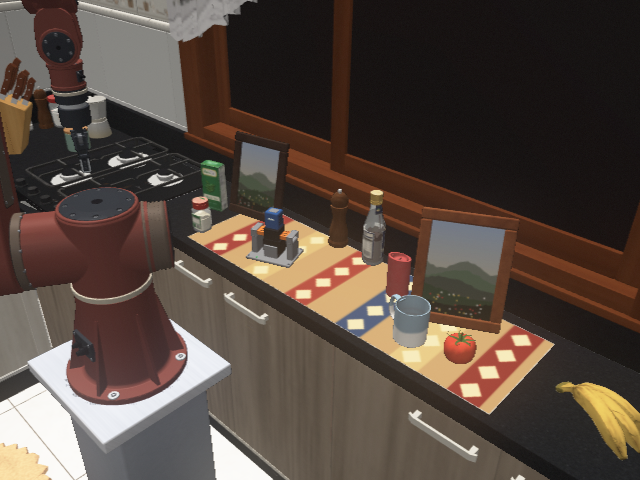

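View pics/side0.png

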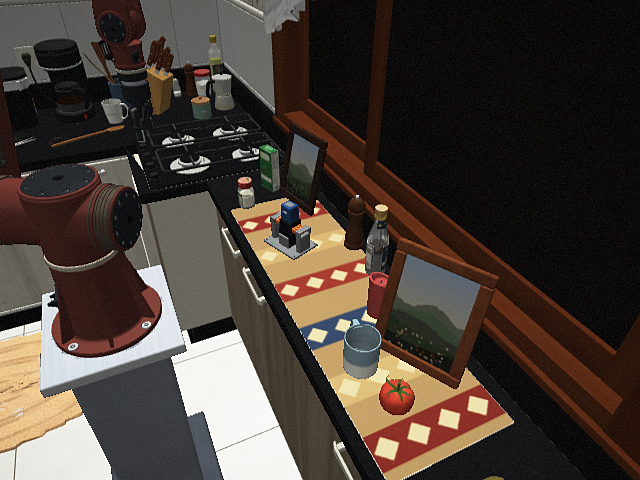

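View pics/wrist0.png

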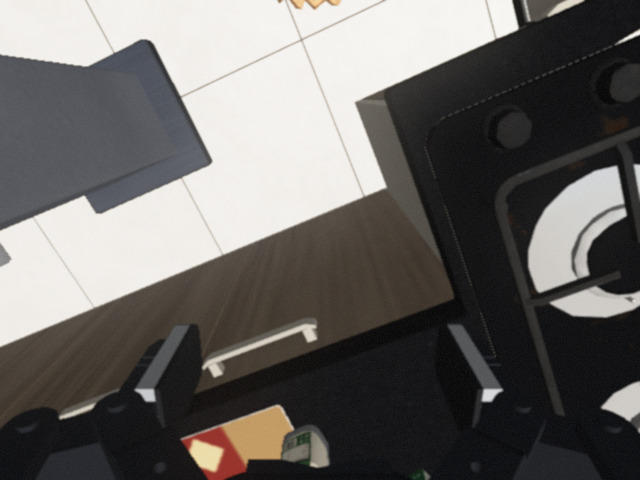

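Scene view: the cradle is at about (275,245), the blue head at (273,218) and the orange pads at (257,232) and (289,236). In the side view the head is at (290,212). The spice jar stands to the left, with the mill and bottle to the right. The wrist camera does not see the cradle yet.

```bash
cat > m.py <<'E'
from h import *
import pickle
C=pickle.load(open("c0.pkl","rb"))
box={"scene":(240,195,312,270),"side":(258,192,325,262)}
P={}
for n in box:
    x0,y0,x1,y1=box[n]; I=C[n]["img"][y0:y1,x0:x1]; H=cv2.cvtColor(I,cv2.COLOR_BGR2HSV)
    for k,lo,hi in(("blue",(100,110,40),(125,255,255)),("orange",(5,170,120),(16,255,255))):
        m=cv2.inRange(H,lo,hi); N,L,S,c=cv2.connectedComponentsWithStats(m)
        for i in range(1,N):
            if S[i,4]>8: print(n,k,S[i]+[x0,y0,0,0,0],c[i]+[x0,y0]); P.setdefault((n,k),[]).append(c[i]+[x0,y0])
    cv2.imwrite(f"pics/{n}_crop.png",cv2.resize(I,None,fx=7,fy=7,interpolation=cv2.INTER_CUBIC))
print(tri(C["scene"],P["scene","blue"][0],C["side"],P["side","blue"][0]))
E
python3 m.py; python3 -c "
import cv2,numpy as np
a=cv2.imread('pics/scene_crop.png');b=cv2.imread('pics/side_crop.png');s=lambda i:cv2.resize(i,(400,420))
cv2.imwrite('pics/both.png',np.hstack([s(a),s(b)]))"
```

```text
scene blue [265 207  18  15 109] [272.00917431 213.73394495]
scene orange [257 226   7   9  43] [260.60465116 230.3255814 ]
scene orange [280 231   9   9  44] [283.29545455 234.75      ]
side blue [281 200  18  23 227] [288.55506608 211.81497797]
side orange [276 216   5   8  18] [277.77777778 219.66666667]
side orange [292 224  11   9  40] [296.2 227.6]
(array([514.10019565,  99.79310136, 119.61484686]), np.float64(11.050602223095975))
```

View pics/both.png

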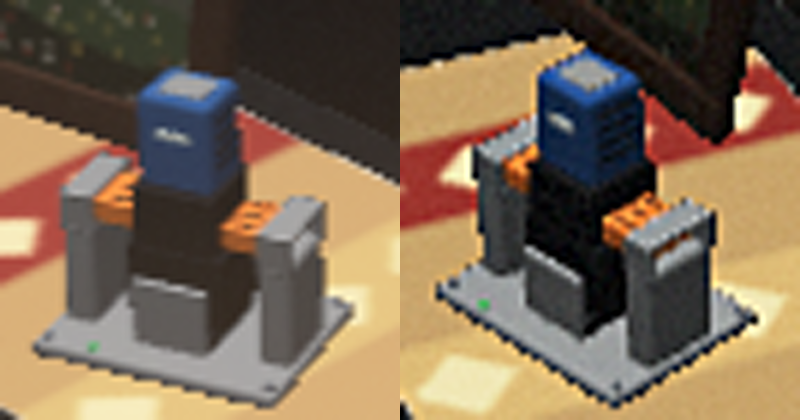

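The crops show the battery's grey top patch at scene (274,210) and side (290,204). The cradle's base corners show clearly, and the towers lie along the left-right axis. I'll work out the coarse pose from these.

Run:
```python
from h import *
import pickle
C=pickle.load(open("c0.pkl","rb"))
sc=lambda x,y:(240+x/(400/72)-.5,195+y/5.6-.5)
sd=lambda x,y:(258+(x)/(400/67)-.5,192+y/6-.5)
S,D=C["scene"],C["side"]
print("top",tri(S,sc(190,85),D,sd(190,72)))
A=[sc(38,348),sc(270,402),sc(352,308)];B=[sd(38,293),sd(215,402),sd(355,318)]
for a,b in zip(A,B): print(plane(S,*a,8).round(),plane(D,*b,8).round(),tri(S,a,D,b))
for c,P in((S,A),(D,B)):
  q=[plane(c,*p,8)[:2] for p in P]; m=(q[0]+q[2])/2
  print("mid",m,"sides",np.linalg.norm(q[1]-q[0]),np.linalg.norm(q[2]-q[1]),"y-dir",np.degrees(np.arctan2(*(q[0]-q[1])[::-1])),"xdir",np.degrees(np.arctan2(*(q[2]-q[1])[::-1])))
for n,su,sdd in(("spice",(201,218),(246,195)),("mill",(339,220),(356,222)),("bottle",(374,230),(377,240))): print(n,tri(S,su,D,sdd))
```

```text
top (array([519.18014548, 101.77654652, 136.68577382]), np.float64(3.1736018313540404))
[442. 133.   8.] [447. 136.   8.] (array([449.18188173, 141.76482753,   2.31955482]), np.float64(2.4514288900154884))
[488.  17.   8.] [495.  19.   8.] (array([ 4.97985385e+02,  2.73896111e+01, -1.41229842e-01]), np.float64(1.958031017642051))
[577.  49.   8.] [583.  52.   8.] (array([ 5.87635500e+02,  6.04342665e+01, -1.94857049e-01]), np.float64(2.260563241543626))
mid [509.68870583  90.95787373] sides 124.70446650602096 94.26123243615771 y-dir 111.69468035373995 xdir 20.11614623600172
mid [515.42076559  94.31556532] sides 126.12895591675871 94.79003405368026 y-dir 112.00423577035504 xdir 20.318604470561475
spice (array([468.82042803, 368.48988659,  31.10938594]), np.float64(5.553419851053004))
mill (array([698.24760832,  26.93754743,  67.48491373]), np.float64(8.317947774421421))
bottle (array([ 687.20627412, -106.53980629,   93.2658046 ]), np.float64(10.32859951621087))
```

```bash
python3 -m jog '[{"claw":1,"tz":-0.3,"roll":0.115},{"claw":1,"tz":-0.3,"roll":0.115},{"claw":1,"tz":-0.3,"roll":0.115},{"claw":1,"tz":-0.3,"roll":0.115},{"claw":1,"roll":0.115},{"claw":1,"roll":0.115},{"claw":1,"roll":0.115}]'
python3 - <<'E'
from h import *
import pickle
C=pickle.load(open("c0.pkl","rb"));D=C["side"]
print(plane(D,311,214,0),plane(D,287,192,0))
s=state();R=np.array(s["tcp_rot"]);p=s["eef_pos"];print(p,R.round(3),s["joint_pos"])
for g in([513,95,290],[480,180,290]): print(R.T@(np.array(g)-p)/40)
E
```

```text
[641.00552703 221.92142868   0.        ] [622.46301835 386.66917782   0.        ]
[206.11202205 482.49179232 230.8653574 ] [[-0.92   0.393 -0.   ]
 [ 0.393  0.92  -0.001]
 [ 0.    -0.001 -1.   ]] [ 5.88835962e+01  1.66825450e+01 -8.81952836e+00  6.45555187e+01
 -2.66823880e-03  8.20188589e+01]
[-10.86123064  -5.89528888  -1.47347526]
[-9.26765804 -4.26532748 -1.47495941]invalid input
```

```bash
python3 -m jog '[{"claw":1,"tx":0,"ty":0,"tz":-0.3,"roll":0.115},{"claw":1,"tx":0,"ty":0,"tz":-0.3,"roll":0.115},{"claw":1,"tx":0,"ty":0,"tz":-0.3,"roll":0.115},{"claw":1,"tx":0,"ty":0,"tz":-0.3,"roll":0.115},{"claw":1,"tx":0,"ty":0,"tz":-0.2,"roll":0.115},{"claw":1,"tx":0,"ty":0,"tz":0,"roll":0.115},{"claw":1,"tx":0,"ty":0,"tz":0,"roll":0.115}]'
python3 - <<'E'
from h import *
s=state();R=np.array(s["tcp_rot"]);p=s["eef_pos"];print(p,R.round(3),s["joint_pos"])
for g in([513,95,290],[480,180,290]): print(R.T@(np.array(g)-p)/40)
E
```

```text
time_s: 0.73
eef_pos: [206.4, 482.9, 287.7]
tcp_rot: [[-0.349, 0.937, 0.0], [0.937, 0.349, 0.001], [0.0, 0.0, -1.0]]
contact_force: [-0.2, -0.6, -0.4]
opening: 85.4
finger_force: 0.0
[206.37583915 482.94561148 287.66438381] [[-0.349  0.937  0.   ]
 [ 0.937  0.349  0.001]
 [ 0.     0.    -1.   ]] [ 5.88837855e+01  1.52626151e+01 -2.20555044e+00  7.24968549e+01
 -1.43976594e-03  1.28465281e+02]
[-11.76358267   3.80038815  -0.06075025]
[-9.48427626  3.76858203 -0.0599452 ]
```

```bash
python3 -m jog '[{"claw":1,"tx":-0.93,"ty":0.37,"tz":0,"roll":0},{"claw":1,"tx":-0.93,"ty":0.37,"tz":0,"roll":0},{"claw":1,"tx":-0.93,"ty":0.37,"tz":0,"roll":0},{"claw":1,"tx":-0.93,"ty":0.37,"tz":0,"roll":0},{"claw":1,"tx":-0.93,"ty":0.37,"tz":0,"roll":0},{"claw":1,"tx":-0.93,"ty":0.37,"tz":0,"roll":0},{"claw":1,"tx":-0.93,"ty":0.37,"tz":0,"roll":0},{"claw":1,"tx":-0.93,"ty":0.37,"tz":0,"roll":0},{"claw":1,"tx":-0.93,"ty":0.37,"tz":0,"roll":0},{"claw":1,"tx":-0.93,"ty":0.37,"tz":0,"roll":0}]'
python3 -m jog '[{"claw":1,"tx":0,"ty":0,"tz":0,"roll":0},{"claw":1,"tx":0,"ty":0,"tz":0,"roll":0}]'
python3 -c "
from h import *
import pickle
c=cam('wrist');pickle.dump(c,open('w1.pkl','wb'));cv2.imwrite('pics/w1.png',c['img'])"
```

```text
time_s: 1.57
eef_pos: [477.3, 185.5, 287.3]
tcp_rot: [[-0.354, 0.935, -0.0], [0.935, 0.354, 0.0], [0.0, -0.0, -1.0]]
contact_force: [0.7, 0.3, 0.2]
opening: 85.4
finger_force: 0.0
time_s: 1.73
eef_pos: [477.4, 185.6, 286.7]
tcp_rot: [[-0.351, 0.937, -0.001], [0.937, 0.351, -0.0], [0.0, -0.001, -1.0]]
contact_force: [-0.9, -0.2, -0.4]
opening: 85.5
finger_force: 0.0
```

View pics/w1.png

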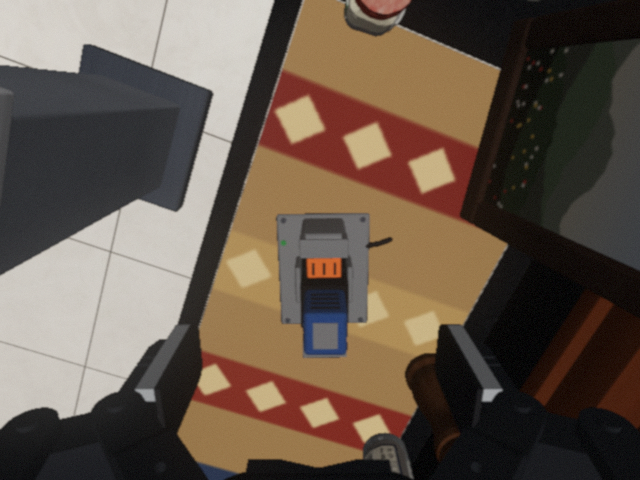

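The wrist view shows the cradle at (324,265), the battery's grey top patch at (325,336), the orange pad at (323,268) and the tower top at (324,243). The cradle is nearly square to the picture. I'll take a second wrist view from nearly overhead.

```bash
python3 -m jog '[{"claw":1,"tx":-0.8,"ty":0,"tz":0,"roll":0},{"claw":1,"tx":-0.8,"ty":0,"tz":0,"roll":0},{"claw":1,"tx":-0.8,"ty":0,"tz":0,"roll":0},{"claw":1,"tx":0,"ty":0,"tz":0,"roll":0},{"claw":1,"tx":0,"ty":0,"tz":0,"roll":0},{"claw":1,"tx":0,"ty":0,"tz":0,"roll":0}]'
cat > g.py <<'E'
from h import *
def patch(c):
    "centre+angle of grey top patch: hole inside the blue mask"
    H=cv2.cvtColor(c["img"],cv2.COLOR_BGR2HSV); m=cv2.inRange(H,(105,110,40),(125,255,255))
    m[420:]=0
    cs,h=cv2.findContours(m,cv2.RETR_CCOMP,cv2.CHAIN_APPROX_NONE)
    i=max((i for i in range(len(cs)) if h[0][i][3]>=0),key=lambda i:cv2.contourArea(cs[i]))
    return cv2.minAreaRect(cs[i]),cv2.boundingRect(cs[h[0][i][3]])
E
python3 - <<'E'
from g import *
import pickle
a=pickle.load(open('w1.pkl','rb'));b=cam('wrist');pickle.dump(b,open('w2.pkl','wb'));cv2.imwrite('pics/w2.png',b['img'])
for c in(a,b): print(patch(c))
print(tri(a,patch(a)[0][0],b,patch(b)[0][0]))
E
```

```text
time_s: 2.28
eef_pos: [509.7, 98.6, 287.3]
tcp_rot: [[-0.355, 0.935, -0.0], [0.935, 0.355, 0.0], [0.001, -0.0, -1.0]]
contact_force: [-0.3, 0.9, -0.0]
opening: 85.4
finger_force: 0.0
(((325.0, 335.5), (28.0, 29.0), 0.0), (303, 293, 44, 61))
(((326.0, 225.5), (30.0, 33.0), 0.0), (302, 195, 48, 54))
(array([516.24159044,  96.79300931, 137.76679426]), np.float64(0.27987628640881596))
```

View pics/w2.png

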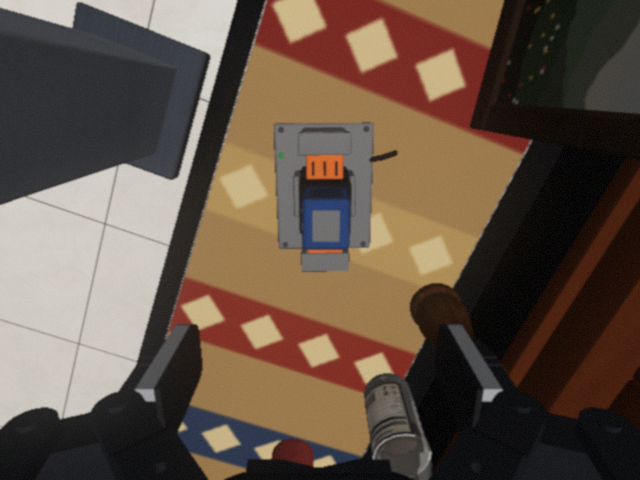

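The second wrist view puts the top patch at (326,225). It triangulates to z = 137.8, and 138 is expected. The pads are at (324,167) and (325,251). The four base screws are near (280,128), (369,128), (285,244) and (367,244), and I'll take the heading and centre from them.

Run:
```python
from g import *
import pickle
b=pickle.load(open('w2.pkl','rb'));a=pickle.load(open('w1.pkl','rb'))
g=cv2.cvtColor(b["img"],cv2.COLOR_BGR2GRAY).astype(np.float32)
Q=[]
for u,v in((281,129),(367,129),(286,244),(365,244)):
    w=g[v-5:v+6,u-5:u+6]; w=np.clip(np.median(w)-15-w,0,None); yy,xx=np.mgrid[v-5:v+6,u-5:u+6]
    p=((w*xx).sum()/w.sum(),(w*yy).sum()/w.sum()); Q.append(plane(b,*p,8)[:2]); print(np.round(p,1),Q[-1].round(1))
Q=np.array(Q);print("mid",Q.mean(0)); ang=lambda d:np.degrees(np.arctan2(d[1],d[0]))
print("x",ang(Q[1]-Q[0]),ang(Q[3]-Q[2]),"y",ang(Q[0]-Q[2]),ang(Q[1]-Q[3]),[np.linalg.norm(Q[i]-Q[j]) for i,j in((0,1),(2,3),(0,2),(1,3))])
for c in(a,b):
    H=cv2.cvtColor(c["img"],cv2.COLOR_BGR2HSV);m=cv2.inRange(H,(5,170,120),(14,255,255));m[:,:290]=0;m[:,360:]=0;m[:140]=0;m[290:]=0
    N,L,S,_=cv2.connectedComponentsWithStats(m);print([s for s in S[1:] if s[4]>5])
s=state();R=np.array(s["tcp_rot"]);print(s["eef_pos"],ang(R[:,1]))
d=R.T@(np.array([516.2,96.8,95])-s["eef_pos"]);print(d/40)
```

```text
[280.6 129.4] [455.1 137.3]
[365.9 128.6] [533.4 167.8]
[284.9 244.5] [498.8  25.2]
[362.7 243.7] [577.   55.8]
mid [516.06476091  96.52586107]
x 21.304368272331022 21.370537658882093 y 111.26888204627197 111.24956632413759 [np.float64(84.00731195979047), np.float64(83.96692178672808), np.float64(120.24960224714333), np.float64(120.15266297925092)]
[array([307, 259,  34,  19, 590], dtype=int32)]
[array([306, 155,  37,  24, 783], dtype=int32), array([308, 250,  34,   3,  82], dtype=int32)]
[509.70566083  98.88161581 287.37004578] 20.83286414090731
[-0.10870385  0.1340223   4.80917733]
```

```bash
python3 -m jog '[{"claw":1,"tx":-0.11,"ty":0.13,"tz":0.8,"roll":-0.008},{"claw":1,"tx":0,"ty":0,"tz":0.8,"roll":0},{"claw":1,"tx":0,"ty":0,"tz":0.8,"roll":0},{"claw":1,"tx":0,"ty":0,"tz":0.6,"roll":0},{"claw":1,"tx":0,"ty":0,"tz":0,"roll":0},{"claw":1,"tx":0,"ty":0,"tz":0,"roll":0}]'
python3 - <<'E'
from h import *
s=state();R=np.array(s["tcp_rot"]);print(s["eef_pos"],R[:,1],s["contact_force"])
print(R.T@(np.array([516.2,96.7,97])-s["eef_pos"])/40)
E
```

```text
time_s: 2.83
eef_pos: [515.7, 96.4, 167.1]
tcp_rot: [[-0.363, 0.932, -0.002], [0.932, 0.363, 0.0], [0.001, -0.002, -1.0]]
contact_force: [-0.3, -0.6, 0.2]
opening: 85.2
finger_force: 0.0
[515.71084379  96.3680171  167.10527804] [ 0.93168112  0.36327133 -0.00205512] [-0.3136592  -0.59174691  0.23818287]
[0.00180272 0.0180103  1.7526008 ]
```

```bash
python3 -m jog '[{"claw":1,"tx":0,"ty":0.015,"tz":0.6,"roll":0},{"claw":1,"tx":0,"ty":0,"tz":0.6,"roll":0},{"claw":1,"tx":0,"ty":0,"tz":0.55,"roll":0},{"claw":1,"tx":0,"ty":0,"tz":0,"roll":0},{"claw":1,"tx":0,"ty":0,"tz":0,"roll":0}]'
python3 -m jog '[{"claw":0,"tx":0,"ty":0,"tz":0,"roll":0},{"claw":0,"tx":0,"ty":0,"tz":0,"roll":0},{"claw":0,"tx":0,"ty":0,"tz":0,"roll":0},{"claw":0,"tx":0,"ty":0,"tz":0,"roll":0},{"claw":0,"tx":0,"ty":0,"tz":0,"roll":0},{"claw":0,"tx":0,"ty":0,"tz":0,"roll":0},{"claw":0,"tx":0,"ty":0,"tz":0,"roll":0},{"claw":0,"tx":0,"ty":0,"tz":0,"roll":0},{"claw":0,"tx":0,"ty":0,"tz":0,"roll":0},{"claw":0,"tx":0,"ty":0,"tz":0,"roll":0}]'
```

```text
time_s: 3.25
eef_pos: [517.8, 96.0, 98.6]
tcp_rot: [[-0.362, 0.932, 0.001], [0.932, 0.362, 0.0], [-0.0, 0.0, -1.0]]
contact_force: [0.7, -0.1, 1.1]
opening: 85.4
finger_force: 0.0
time_s: 4.08
eef_pos: [518.1, 95.5, 98.4]
tcp_rot: [[-0.362, 0.932, 0.002], [0.932, 0.362, 0.0], [-0.001, 0.002, -1.0]]
contact_force: [-0.4, 0.7, 6.6]
opening: 35.2
finger_force: 58.9
```

Gripped at 35 mm opening with 59 N. Now rock towards +y (tool +x).

```bash
python3 -m jog '[{"claw":0,"tx":0.07,"ty":0,"tz":0,"roll":0},{"claw":0,"tx":0.07,"ty":0,"tz":0,"roll":0},{"claw":0,"tx":0.07,"ty":0,"tz":0.005,"roll":0},{"claw":0,"tx":0.07,"ty":0,"tz":0.005,"roll":0},{"claw":0,"tx":0.07,"ty":0,"tz":0.01,"roll":0},{"claw":0,"tx":0.07,"ty":0,"tz":0.01,"roll":0},{"claw":0,"tx":0,"ty":0,"tz":0,"roll":0},{"claw":0,"tx":0,"ty":0,"tz":0,"roll":0},{"claw":0,"tx":0,"ty":0,"tz":0,"roll":0}]'
python3 -c "
from h import *
c=cam('wrist');cv2.imwrite('pics/w3.png',c['img'][60:460,100:560])
s=cam('scene')['img'][195:270,240:312];cv2.imwrite('pics/s3.png',cv2.resize(s,None,fx=5.5,fy=5.5,interpolation=2))
a=cv2.imread('pics/w3.png');b=cv2.imread('pics/s3.png');h=400;cv2.imwrite('pics/both3.png',np.hstack([cv2.resize(a,(420,h)),cv2.resize(b,(370,h))]))"
```

```text
time_s: 4.83
eef_pos: [512.9, 109.6, 97.5]
tcp_rot: [[-0.361, 0.933, 0.003], [0.933, 0.361, -0.003], [-0.004, 0.002, -1.0]]
contact_force: [0.1, -6.5, 8.8]
opening: 35.8
finger_force: 59.9
```

View pics/both3.png

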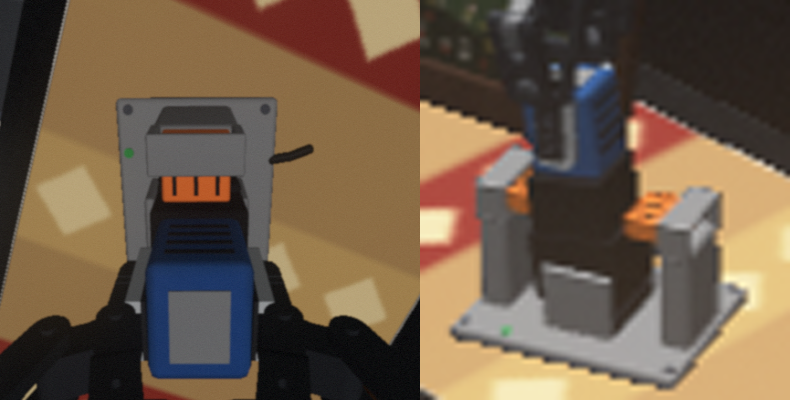

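The wrist and scene views show the battery leaning clearly towards the left (+y) tower, with the pad at (195,190) pushed in. The head has shifted about 13 mm, or 7.6°. I'll go about 3 mm further, then rock to the other side.

```bash
python3 -m jog '[{"claw":0,"tx":0.05,"ty":0,"tz":0,"roll":0},{"claw":0,"tx":0.04,"ty":0,"tz":0,"roll":0},{"claw":0,"tx":0,"ty":0,"tz":0,"roll":0},{"claw":0,"tx":0,"ty":0,"tz":0,"roll":0},{"claw":0,"tx":0,"ty":0,"tz":0,"roll":0}]'
python3 -m jog '[{"claw":0,"tx":-0.1,"ty":0,"tz":-0.01,"roll":0},{"claw":0,"tx":-0.1,"ty":0,"tz":-0.01,"roll":0},{"claw":0,"tx":-0.1,"ty":0,"tz":-0.01,"roll":0},{"claw":0,"tx":-0.1,"ty":0,"tz":0,"roll":0},{"claw":0,"tx":-0.1,"ty":0,"tz":0,"roll":0},{"claw":0,"tx":-0.1,"ty":0,"tz":0,"roll":0},{"claw":0,"tx":-0.08,"ty":0,"tz":0.01,"roll":0},{"claw":0,"tx":-0.08,"ty":0,"tz":0.01,"roll":0},{"claw":0,"tx":0,"ty":0,"tz":0.01,"roll":0},{"claw":0,"tx":0,"ty":0,"tz":0,"roll":0}]'
python3 -c "
from h import *
p=np.array(state()['eef_pos']);print((p[:2]-[516.1,96.6])@[-.363,.932])"
```

```text
time_s: 5.35
eef_pos: [511.7, 112.8, 97.3]
tcp_rot: [[-0.361, 0.933, 0.003], [0.933, 0.361, -0.004], [-0.005, 0.002, -1.0]]
contact_force: [2.0, -6.4, 4.1]
opening: 35.1
finger_force: 59.6
time_s: 6.18
eef_pos: [520.9, 87.3, 97.1]
tcp_rot: [[-0.362, 0.932, 0.0], [0.932, 0.362, 0.003], [0.003, 0.001, -1.0]]
contact_force: [-4.1, 5.6, 13.7]
opening: 35.6
finger_force: 61.9
-10.459512156412693
```

```bash
python3 -m jog '[{"claw":0,"tx":-0.07,"ty":0,"tz":0,"roll":0},{"claw":0,"tx":-0.08,"ty":0,"tz":0,"roll":0},{"claw":0,"tx":0,"ty":0,"tz":0,"roll":0},{"claw":0,"tx":0,"ty":0,"tz":0,"roll":0},{"claw":0,"tx":0,"ty":0,"tz":0,"roll":0}]'
python3 -c "
from h import *
p=np.array(state()['eef_pos']);print((p[:2]-[516.1,96.6])@[-.363,.932])
c=cam('wrist');a=c['img'][60:460,100:560]
s=cam('scene')['img'][195:270,240:312];h=400;cv2.imwrite('pics/both4.png',np.hstack([cv2.resize(a,(420,h)),cv2.resize(s,(370,h),interpolation=2)]))"
```

```text
time_s: 6.6
eef_pos: [522.9, 81.8, 96.5]
tcp_rot: [[-0.362, 0.932, -0.0], [0.932, 0.362, 0.003], [0.003, 0.001, -1.0]]
contact_force: [-1.9, 6.2, 6.4]
opening: 35.5
finger_force: 60.7
-16.2705331721446
```

View pics/both4.png

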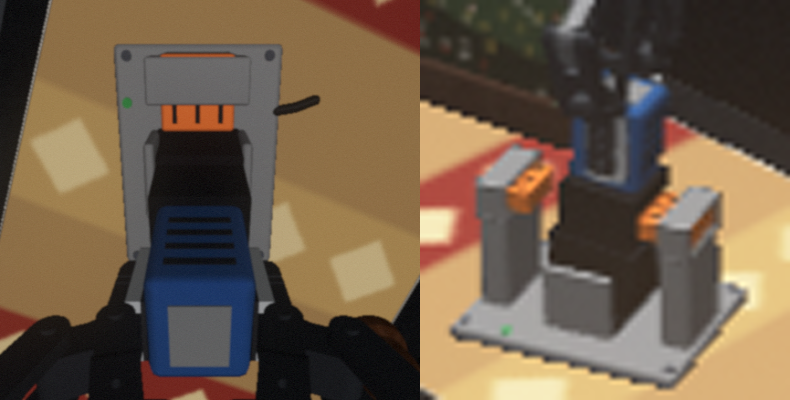

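The battery now leans towards the right (-y) pad. The left pad stays back, with a clear gap beside the neck. I'll return it to upright and start the lift.

```bash
python3 -m jog '[{"claw":0,"tx":0.09,"ty":0,"tz":-0.01,"roll":0},{"claw":0,"tx":0.09,"ty":0,"tz":-0.01,"roll":0},{"claw":0,"tx":0.09,"ty":0,"tz":-0.01,"roll":0},{"claw":0,"tx":0.09,"ty":0,"tz":0,"roll":0},{"claw":0,"tx":0,"ty":0,"tz":0,"roll":0},{"claw":0,"tx":0,"ty":0,"tz":0,"roll":0}]'
python3 -m jog '[{"claw":0,"tx":0,"ty":0,"tz":-0.1,"roll":0},{"claw":0,"tx":0,"ty":0,"tz":-0.1,"roll":0},{"claw":0,"tx":0,"ty":0,"tz":-0.1,"roll":0},{"claw":0,"tx":0,"ty":0,"tz":0,"roll":0},{"claw":0,"tx":0,"ty":0,"tz":0,"roll":0}]'
```

```text
time_s: 7.2
eef_pos: [518.3, 92.8, 97.6]
tcp_rot: [[-0.361, 0.932, 0.001], [0.932, 0.361, -0.003], [-0.003, -0.0, -1.0]]
contact_force: [-0.1, -6.4, 3.1]
opening: 35.2
finger_force: 60.5
time_s: 7.62
eef_pos: [518.1, 94.2, 109.5]
tcp_rot: [[-0.362, 0.932, 0.0], [0.932, 0.362, 0.0], [0.0, 0.0, -1.0]]
contact_force: [0.1, -0.6, -3.1]
opening: 35.4
finger_force: 60.4
```

It lifts free: the tool carries only about 3 N, which is the battery's own weight. I'll lift on to about 100 mm.

```bash
python3 -m jog '[{"claw":0,"tx":0.02,"ty":-0.01,"tz":-0.25,"roll":0},{"claw":0,"tx":0,"ty":0,"tz":-0.35,"roll":0},{"claw":0,"tx":0,"ty":0,"tz":-0.35,"roll":0},{"claw":0,"tx":0,"ty":0,"tz":-0.35,"roll":0},{"claw":0,"tx":0,"ty":0,"tz":-0.35,"roll":0},{"claw":0,"tx":0,"ty":0,"tz":-0.35,"roll":0},{"claw":0,"tx":0,"ty":0,"tz":-0.2,"roll":0},{"claw":0,"tx":0,"ty":0,"tz":0,"roll":0},{"claw":0,"tx":0,"ty":0,"tz":0,"roll":0},{"claw":0,"tx":0,"ty":0,"tz":0,"roll":0}]'
python3 -c "
from h import *
c=cam('wrist');a=c['img'][60:460,100:560]
s=cam('scene')['img'][155:275,220:331];h=400;cv2.imwrite('pics/both5.png',np.hstack([cv2.resize(a,(420,h)),cv2.resize(s,(370,h),interpolation=2)]))"
```

```text
time_s: 8.45
eef_pos: [516.8, 94.6, 196.6]
tcp_rot: [[-0.362, 0.932, -0.001], [0.932, 0.362, -0.0], [0.0, -0.001, -1.0]]
contact_force: [-0.3, -0.4, -2.9]
opening: 35.7
finger_force: 60.4
```

View pics/both5.png

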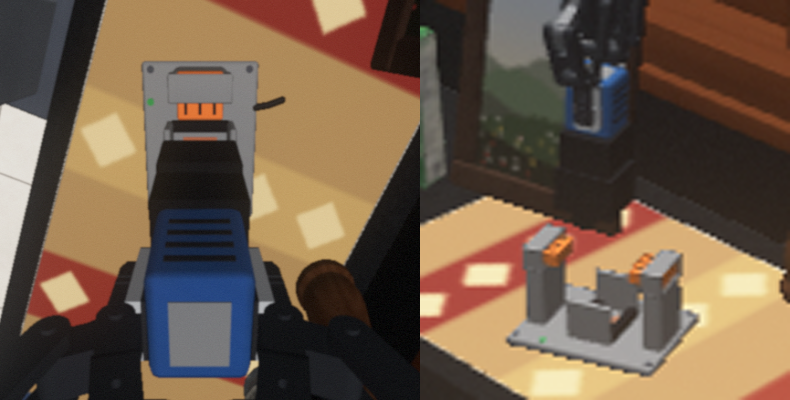

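The battery hangs upright above the open cradle, about 98 mm above its seat. Both pads stay back, with clear gaps. Handing in.

```bash
python3 -c "
from cell import *
print(job_done())"
```

```text
the job is handed in; nothing more can be done
None
```

The battery was rocked towards both pads, came free, and is held still and upright with its underside about 98 mm above the seat (roughly 27 mm above the towers); the job is handed in, but no verdict came back, and I saw the pads pushed back in the pictures without measuring how far.

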